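# Level the bamboo shelf with its screw foot

## Task

The two-tier bamboo shelf sags towards its black screw-foot knob. Lay the aluminium spirit level lengthwise on the upper board, vial upwards, and let go of it; then turn the foot's knob until the bubble rests between the two lines, and after that press the level straight down onto the board with a steady push of about 10 N, the bubble staying between the lines. Finish while still pressing (nothing is let go at the end), and leave everything else where it is.

Things in the scene. Friction and masses are not known exactly. Their poses are not given: they have to be found in the camera images.
- level: Aluminium torpedo spirit level, 200 x 24 x 34 mm high, 0.3 kg, black end caps, lying on its base on the counter right of the shelf. Origin: centre of its underside; x along its length, z up. Its top edge has an open window from x = -28 to +28 mm with the vial just below the rim; the rest of the top edge is solid, flat, 34 mm above the base, and may be pressed on. Either end may face the knob.
- vial (a point): Top of the level's vial, midway between its two black lines: at the level's x = 0, y = 0, 31 mm above its base; the level's axes. The vial is a green tube 14 mm in diameter, 52 mm long; the lines lie 9.5 mm either side of the middle.
- bubble (a joint): Place in m of the pale bubble (14 mm long) along the level's x, 0 in the middle, stops at +-0.0125. Both its ends are inside the lines within +-0.0025. It runs to the level's higher end, 21 mm per degree of slope (1.2 m per rad), and rests after about a second.
- shelf: Two-tier bamboo shelf, boards 200 x 340 mm. Origin: on the counter under the middle of the boards; x across it, away from the robot; y along it to its two fixed feet (y = +155 mm), on which it pivots; z square to the boards. Its screw foot (y = -200 mm) carries the other end, 1.6 to 3.7 mm too low at the start. Lower board's top at z = 60 mm.
- upper_board (a point): Middle of the top face of the shelf's upper board (200 mm along x, 340 mm along y, 12 mm thick, top face 160 mm above the shelf's origin). Axes as the shelf's. The board's front half (x below 0) is empty.
- foot_knob (a point): Middle of the black knurled knob on the levelling screw: 44 mm in diameter, 24 mm high, axis vertical, 205 mm above the counter, 30 mm outside the upper board's end. Clockwise from above raises that end: 1 rad lifts it 1.27 mm and moves the bubble of a level lying lengthwise 4.3 mm towards the knob. Needs about 1.3 to 2.9 rad; light friction, stays put, can be gripped anew at any angle.
- sugar_bowl: Bystander: white ceramic sugar bowl with its lid on, 80 mm in diameter (100 mm over its two handles), 73 mm high, at the back of the upper board towards the fixed feet. Origin: centre of its underside.
- scoop: Bystander: small steel scoop, about 115 mm long, 16 mm high, lying at the back of the upper board. Origin: on its underside.
- silicone_lid: Bystander: green silicone lid, 130 mm in diameter, 28 mm high, on the lower board.
- wooden_spoon: Bystander: wooden spoon, 200 mm long, on the lower board.
- clip: Bystander: aluminium clip, 50 x 20 x 14 mm, on the lower board.
- mug: Bystander: blue ceramic mug, 80 mm in diameter, 76 mm high, on the counter beyond the level and the knob. Origin: centre of its underside.
- pepper_mill: Bystander: dark wooden pepper mill, 52 mm in diameter, 146 mm high, on the counter left of the shelf. Origin: centre of its underside.
Not all that is in view belongs to the job. Several things have the shape of the level; the one meant has the colours described above.

How it is judged:
By the outcome, as a careful person would: the job done as asked, in the order asked, and still so for the second after the job is handed in, while the arm keeps its last pose, push and grip.
It also fails if it takes over 72 s, if anything falls off the work surface, if the arm or the gripper's body presses on something with over 40 N, if the wrist force passes 120 N, or if a joint passes its speed limit or range.

## Robot

A 6-joint arm with a two-finger parallel gripper is mounted at the origin on the work surface. World frame = base frame: x ahead of the robot, y to its left, z up, the work surface at z = 0. Lengths are in m, angles in degrees, forces in N, time in s.
With the tool pointing down it reaches from about 0.4 to 0.825 m from the base axis. Payload 7 kg.
Tool frame: the origin (TCP) lies at the very end of the fingers, on their centre line; the grasp point (between the pads) lies 19 mm behind it; z points along the fingers, y is the line along which they close (so a half turn about z gives the same grasp; the last joint's range is limited). The gripper opens to 88 mm and grips with 3 to 60 N. Pads are 19 mm wide; open, the fingers measure 130 mm over their backs; the gripper's body (78 mm by 193 mm) begins 47 mm behind the grasp point.
Start: joints at [16.507, 20.546, 0.682, 0, -70.136, -16.507], TCP at [0.675, -0, 0.227] pointing down, gripper open.
Joint ranges: [-176.03, 176.03], [-82.01, 121.73], [-58.28, 71.71], [-173.87, 95.51], [-174.79, -0.11], [-173.66, 173.66]. Speed limits (degrees/s): [136.94, 136.94, 172.46, 180, 180, 180].

## Interface

Orientations are given as [roll, pitch, yaw] about the fixed x, y, z axes, in that order (R = Rz(yaw) Ry(pitch) Rx(roll)).
In Python, from plant import get_state, imaging, r, finder gives the robot as it stands.
- The arm moves only by the shell command python3 -m handwheel 'ROWS' [FORCE]. ROWS is JSON, a list of rows, each a list of 5 numbers: the closure, from 0 (fully open) to 1 (shut), then the shift along the world's x, y, z in cm, then the turn about the world's z in degrees. A call has 1 to 8 rows; each row is the pose to reach, as a shift and turn from the pose commanded when the call began; what a row does not reach only later rows make up. A row lasts 1/8 s, in which the tool goes at most 62.5 mm and 10.7 degrees, less where a joint would pass 70% of its speed; a pose out of reach is approached as far as the arm can. A call with a gripper value outside its range is refused whole. The fingers move at their own pace and stop on an object; FORCE is the grip in N (left out, the last holds). Time passes only in rows, so rows that repeat a pose let the fingers close. It gives the time, the measured TCP pose, the force, the opening and the grip force at its end, in the units of the state.
- get_state(): the state, without advancing time (a new reading comes with each control period).
- imaging.capture(name): name is "scene" or "side" or "wrist"; returns (picture, depth): 420x560x3 uint8, red, green, blue; 420x560 float32, m along the optical axis (not along the pixel's ray), 0 where there is no reading.
- imaging.get_calibration(name): a dict with "fx", "fy", "cx", "cy" (pixels), "rvec" (rotation vector, rad) and "tvec" (3), from world to camera coordinates, as OpenCV has them; the wrist camera has in their place "hand_eye" (4x4, takes a point from camera to tool coordinates, whose origin is the TCP and whose axes are the flange's). Camera axes: x right, y down, z forward; pixel columns grow to the right and rows downward; lengths in m; the calibration is good to about 2 mm. A picture is of the moment at which its call begins: read the wrist's pose just before it. get_calibration takes no time and is no camera call.
- r.close_job(): hands the job in; it is judged then, once.
Trained networks look in the newest picture that a camera, given by its name, has taken for a name from the list of things; names that differ only in an ending like _2 or _b are one class to them, and where a whole thing is asked for, a point or a joint stands for the part that bears it (a point fixed in the world has none). Each returns a list of dicts, best first, with "p" (0 to 1); they miss things now and then, are a little off and sometimes report something else, mostly with a low value. They report only what shows in the picture. A call takes as long as a camera call. They do not tell look-alikes from the thing itself.
- finder.cut_out(camera, query): "region" (420x560 bool, what is visible of it) and "pixel" ([column, row] in pixels, amid what is visible of it).
The state is a dict: "time_s": time; "joints": joint angles; "qd": joint speeds; "joint_torque": joint torques, N m; "tcp_pos": TCP position; "eef_rot": TCP orientation; "contact_force": force on the tool from outside, world axes, zero at the start; "moment": the same for the moment, N m; "gripper_width": finger opening in m; "gripper_force": force on a finger pad.
Only numpy, scipy, OpenCV 4.12 (cv2) and the standard library are available. Lean on these libraries where they do the work, as an engineer would, in place of code of your own. Each camera call takes 0.05 s, during which the arm holds its last target. There are 200 camera calls.

## Working session

There is one attempt and no reset: what is moved stays moved. The work goes in short steps, Python scripts to look and compute and a shell command to move; the robot and the scene stay as the last step left them, time stands still between calls to the robot, and variables do not carry over. Pictures are saved under pics/ and viewed, at most 10 in all, crops included, and the job is handed in when it is done.

```bash
mkdir -p pics; cat > h.py <<'E'
import numpy as np, cv2
from plant import get_state, imaging, r, finder
from scipy.spatial.transform import Rotation as R
def cap(n,f=None):
    s=get_state(); p,d=imaging.capture(n)
    if f: cv2.imwrite('pics/'+f,p[:,:,::-1])
    return p,d,s
def world(n,d,mask,s=None):
    c=imaging.get_calibration(n); v,u=np.nonzero(mask&(d>0)); z=d[v,u]
    P=np.c_[(u-c['cx'])/c['fx']*z,(v-c['cy'])/c['fy']*z,z]
    if 'rvec' in c:
        M=cv2.Rodrigues(np.array(c['rvec'],float))[0]; return (P-np.ravel(c['tvec']))@M
    H=np.array(c['hand_eye']); P=P@H[:3,:3].T+H[:3,3]
    return P@R.from_euler('xyz',s['eef_rot'],degrees=True).as_matrix().T+s['tcp_pos']
E
python3 - <<'E'
from h import *
a=cap('scene');b=cap('side')
cv2.imwrite('pics/a.png',np.vstack([np.hstack([cv2.resize(x[0],(400,300)) for x in(a,b)])])[:,:,::-1])
cv2.imwrite('pics/scene.png',a[0][:,:,::-1]);cv2.imwrite('pics/side.png',b[0][:,:,::-1])
print(get_state())
for n,x in(('scene',a),('side',b)):
  for q in('level','foot_knob','mug','shelf','sugar_bowl','scoop'):
    for o in finder.cut_out(n,q)[:4]:
      W=world(n,x[1],o['region']);print(n,q,round(o['p'],2),np.round(o['pixel']),o['region'].sum(),np.round(np.median(W,0),3),np.round(np.percentile(W,2,0),3),np.round(np.percentile(W,98,0),3))
E
```

```text
{'time_s': 0.1, 'joints': array([ 1.65056415e+01,  2.05874087e+01,  6.37943213e-01, -1.60629615e-02,
       -7.01337789e+01, -1.65079078e+01]), 'qd': array([ 0.13926183, -0.05934998,  0.17371606,  0.09360987,  0.03988002,
       -0.02458074]), 'joint_torque': array([-1.42273191e-03, -5.84165347e+01,  2.93752134e+01,  7.01551259e+00,
        1.01412315e-02, -6.66964229e-05]), 'tcp_pos': array([ 6.74569946e-01, -5.04970418e-05,  2.25712543e-01]), 'eef_rot': array([ 1.79915896e+02, -9.17717986e-03, -9.00077292e+01]), 'contact_force': array([ 0.21565403, -0.11803908, -1.08966168]), 'moment': array([0.01793006, 0.02600325, 0.02148189]), 'gripper_force': 0.0, 'gripper_width': 0.08767386128324016}
scene level 0.97 [233. 231.] 629 [ 0.35  -0.08   0.029] [ 0.23  -0.089 -0.002] [ 0.438 -0.038  0.036]
scene level 0.94 [153. 259.] 1103 [ 0.346 -0.321  0.025] [ 0.262 -0.408 -0.001] [ 0.386 -0.231  0.036]
scene foot_knob 0.91 [273. 216.] 411 [ 0.559 -0.053  0.203] [ 0.536 -0.072  0.004] [ 0.576 -0.035  0.218]
scene mug 0.69 [246. 311.] 1456 [ 0.677 -0.213  0.047] [ 0.628 -0.25   0.001] [ 0.735 -0.
[... 393 characters left out ...]
 0.036]
side level 0.85 [399. 351.] 1820 [ 0.521 -0.368  0.031] [ 0.493 -0.452  0.001] [ 0.557 -0.264  0.036]
side level 0.7 [313. 380.] 1515 [ 0.342 -0.31   0.032] [ 0.308 -0.388 -0.001] [ 0.384 -0.224  0.036]
side foot_knob 0.57 [307. 202.] 562 [ 0.549 -0.055  0.204] [ 0.53  -0.073  0.004] [ 0.568 -0.035  0.219]
side mug 0.71 [392. 269.] 1637 [ 0.662 -0.217  0.045] [ 0.625 -0.25   0.   ] [ 0.73  -0.174  0.076]
side shelf 0.87 [267. 195.] 9324 [0.537 0.082 0.156] [ 0.464 -0.036  0.035] [0.66  0.308 0.161]
side sugar_bowl 0.98 [257. 141.] 691 [0.617 0.223 0.204] [0.589 0.204 0.165] [0.657 0.264 0.227]
side scoop 0.82 [301. 169.] 209 [0.641 0.089 0.164] [0.625 0.013 0.158] [0.664 0.116 0.175]
```

View pics/scene.png

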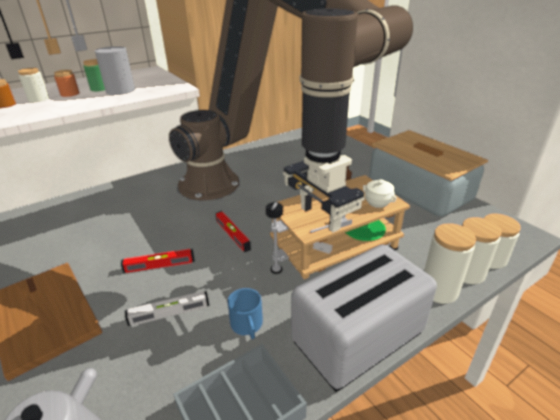

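View pics/side.png

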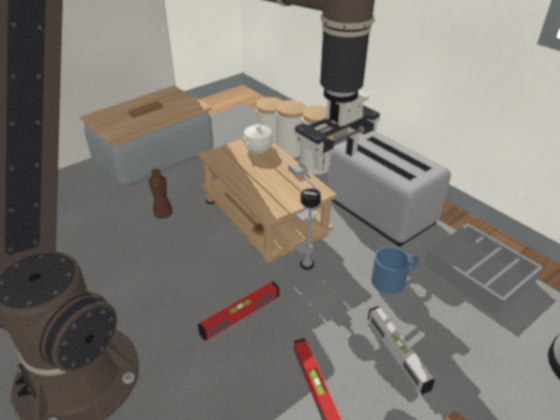

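Look-alikes for the level: red at scene (233,231)/side (237,309), red at scene (155,260)/side (315,380), and the silver one with black caps at scene (168,306)/side (399,351). I pick the silver one and check it in a crop.

```bash
cat > m.py <<'E'
from h import *
a={n:cap(n) for n in('scene','side')}
def rect(W):
    (c,wh,an)=cv2.minAreaRect(W[:,:2].astype(np.float32)*1000);b=cv2.boxPoints((c,wh,an));e=max((b[1]-b[0],b[2]-b[1]),key=np.linalg.norm)
    return np.round(c,1),np.round(wh,1),round(float(np.degrees(np.arctan2(e[1],e[0]))),1)
for n,(p,d,s) in a.items():
  full=np.ones(d.shape,bool);c=imaging.get_calibration(n)
  W=world(n,d,full)
  m=(W[:,2]>.028)&(W[:,2]<.045)&(abs(W[:,0]-.523)<.06)&(abs(W[:,1]+.36)<.13)
  print(n,'level',m.sum(),rect(W[m]),np.median(W[m],0))
  m=(W[:,2]>.212)&(W[:,2]<.225)&(abs(W[:,0]-.553)<.04)&(abs(W[:,1]+.054)<.035)
  if m.sum()>10:print('knob',m.sum(),cv2.minEnclosingCircle(W[m][:,:2].astype(np.float32)*1000),rect(W[m]),np.median(W[m],0))
  m=(W[:,2]>.145)&(W[:,2]<.166)&(W[:,0]>.4)&(W[:,0]<.75)&(W[:,1]>-.045)&(W[:,1]<.36)
  B=W[m];A=np.c_[B[:,:2],np.ones(len(B))];k=np.linalg.lstsq(A,B[:,2],rcond=None)[0]
  i=abs(A@k-B[:,2])<.004;k=np.linalg.lstsq(A[i],B[i][:,2],rcond=None)[0];print('board',i.sum(),rect(B[i]),k)
cv2.imwrite('pics/crop.png',cv2.resize(a['side'][0][290:410,340:460],(480,480))[:,:,::-1])
E
python3 m.py
```

```text
scene level 704 (array([ 530.3, -355.7]), array([199.5,  28.8]), 73.8) [ 0.52945837 -0.3600132   0.03304967]
knob 154 ((555.6124267578125, -52.03948211669922), 23.57329750061035) (array([555.9, -51.9]), array([43. , 42.7]), 58.4) [ 0.55824534 -0.05339725  0.21649721]
board 2770 (array([574.5, 135.7]), array([363. , 203.9]), 83.8) [-0.00136142  0.00985368  0.15748799]
side level 1083 (array([ 529.2, -355.5]), array([202.5,  28. ]), 74.2) [ 0.52514909 -0.3666728   0.03302486]
knob 222 ((551.7109985351562, -49.79225540161133), 23.958723068237305) (array([551.6, -51. ]), array([45.1, 43.4]), 79.9) [ 0.55062746 -0.05372369  0.21655163]
board 5458 (array([572.5, 136. ]), array([364.7, 201.5]), 83.8) [0.00292887 0.00912209 0.15525229]
```

View pics/crop.png

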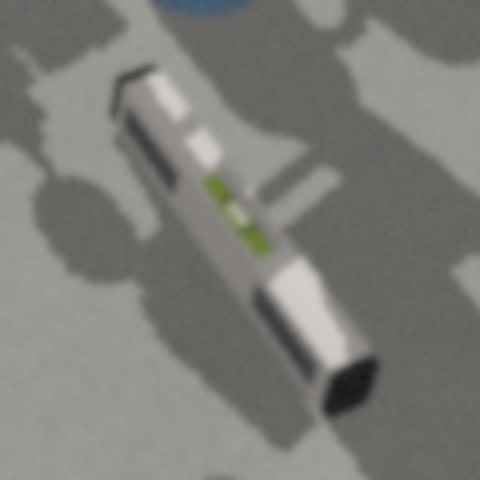

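The crop confirms the silver level with black caps and a green vial (side ≈ (399,351)); both cameras agree on (529.5, -355.5) mm at 74°. I move above it.

```bash
python3 -m handwheel '[[0.45,-1,-6,3,-8],[0.45,-14.5,-35.5,3,-16],[0.45,-14.5,-35.5,3,-16],[0.45,-14.5,-35.5,3,-16],[0.45,-14.5,-35.5,3,-16],[0.45,-14.5,-35.5,-5,-16],[0.45,-14.5,-35.5,-5,-16],[0.45,-14.5,-35.5,-5,-16]]' 25
cat > w.py <<'E'
from h import *
from m import rect
import sys
p,d,s=cap('wrist',sys.argv[1]);W=world('wrist',d,np.ones(d.shape,bool),s)
m=(W[:,2]>.022)&(W[:,2]<.042)&(abs(W[:,0]-.529)<.1)&(abs(W[:,1]+.356)<.13)
print(s['tcp_pos'],s['eef_rot'],s['joints'],m.sum(),rect(W[m]),np.median(W[m],0))
E
sed -i 's/^a={/if __name__=="__main__":a={n:cap(n) for n in("scene","side")}\nelse:a={}\n#/; s/^cv2.imw/if a: cv2.imw/' m.py
python3 w.py w1.png
```

```text
time_s: 1.8
tcp_pos: [0.5269, -0.3563, 0.1732]
eef_rot: [179.7, 0.0, -106.2]
contact_force: [-0.0, 0.3, 0.8]
gripper_width: 0.0482
gripper_force: 0.0
[ 0.52689125 -0.35626673  0.17315725] [ 1.79664468e+02  3.78270805e-02 -1.06205872e+02] [-1.65365843e+01  1.92452078e+01 -8.45036846e+00 -4.04094096e-02
 -6.26401742e+01  3.49499798e-01] 5458 (array([ 528.2, -365.6]), array([176.3,  25.1]), 74.1) [ 0.52502559 -0.3803511   0.03475846]
```

View pics/w1.png

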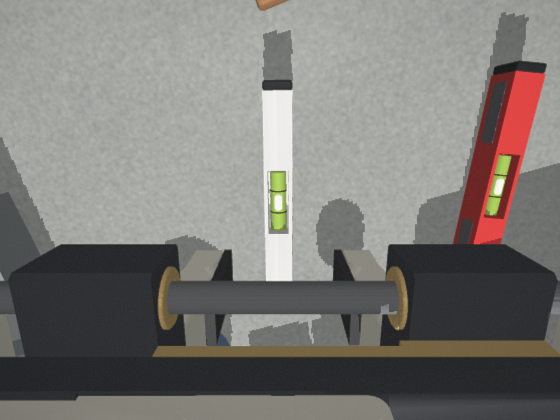

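The wrist view shows the silver level at column 277, its vial at (278,200), between the fingers (red one at right); it lies as measured. Down and grip.

```bash
python3 -m handwheel '[[0.45,0,0,-6,0],[0.45,0,0,-12,0],[0.45,0,0,-16.8,0],[0.45,0,0,-16.8,0],[0.45,0,0,-16.8,0],[1,0,0,-16.8,0],[1,0,0,-16.8,0],[1,0,0,-16.8,0]]' 25
python3 -m handwheel '[[1,0,0,0,0],[1,0,0,0,0]]'
```

```text
time_s: 2.85
tcp_pos: [0.5305, -0.3552, 0.0097]
eef_rot: [-179.9, -0.0, -106.0]
contact_force: [3.1, -0.1, 1.6]
gripper_width: 0.0241
gripper_force: 18.2
time_s: 3.1
tcp_pos: [0.5305, -0.3552, 0.0096]
eef_rot: [-179.9, -0.0, -106.0]
contact_force: [-0.8, 1.6, 6.9]
gripper_width: 0.0241
gripper_force: 25.0
```

```bash
python3 -m handwheel '[[1,0,0,6,0],[1,0,0,12,0],[1,0,0,18,0],[1,0,0,24,0],[1,0,0,28,0],[1,0,0,28,0],[1,-0.5,6,28,3],[1,-1,12,28,6]]'
python3 -m handwheel '[[1,0,6,0,3.8],[1,0,12,0,3.8],[1,0,18,0,3.8],[1,0,24,0,3.8],[1,-0.15,30,0,3.8],[1,-0.15,37.3,0,3.8],[1,-0.15,37.3,0,3.8],[1,-0.15,37.3,-4,3.8]]'
python3 -m handwheel '[[1,0,0,-4,0],[1,0,0,-4,0],[1,0,0,-4,0]]'
python3 - <<'E'
from h import *
print(get_state()['tcp_pos'])
a=cap('scene');b=cap('side')
cv2.imwrite('pics/b.png',np.hstack([cv2.resize(a[0][130:310,220:460],(400,300)),cv2.resize(b[0][90:300,170:450],(400,300))])[:,:,::-1])
E
```

```text
time_s: 4.1
tcp_pos: [0.5186, -0.2338, 0.286]
eef_rot: [179.8, 0.0, -100.0]
contact_force: [1.4, 0.7, -2.4]
gripper_width: 0.0238
gripper_force: 25.0
time_s: 5.1
tcp_pos: [0.5193, 0.1397, 0.2492]
eef_rot: [-179.8, 0.1, -96.1]
contact_force: [0.2, -1.0, -4.7]
gripper_width: 0.024
gripper_force: 25.0
time_s: 5.48
tcp_pos: [0.5191, 0.1376, 0.2095]
eef_rot: [-180.0, -0.0, -96.2]
contact_force: [-0.2, -0.4, -4.3]
gripper_width: 0.0238
gripper_force: 25.0
[0.51908152 0.13763991 0.209528  ]
```

View pics/b.png

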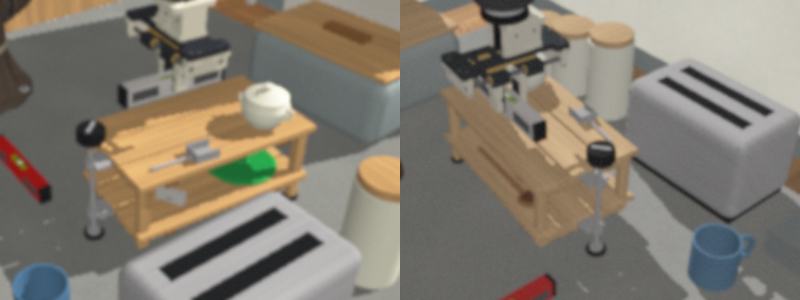

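Level (left crop around (160,90), right crop (525,115)) hangs over the empty front half, parallel to the board; bowl and scoop clear. Lower gently.

```bash
python3 -m handwheel '[[1,0,0,-2,0],[1,0,0,-3.4,0],[1,0,0,-3.8,0],[1,0,0,-3.9,0],[1,0,0,-4,0],[1,0,0,-4,0],[1,0,0,-4,0]]'
```

```text
time_s: 6.45
tcp_pos: [0.5187, 0.1381, 0.1689]
eef_rot: [-180.0, 0.0, -96.2]
contact_force: [0.4, -0.6, -2.4]
gripper_width: 0.024
gripper_force: 25.0
```

```bash
python3 -m handwheel '[[1,0,0,-0.1,0],[1,0,0,-0.1,0],[1,0,0,-0.1,0]]'
```

```text
time_s: 6.82
tcp_pos: [0.5188, 0.138, 0.1682]
eef_rot: [-180.0, 0.0, -96.2]
contact_force: [-2.0, -1.2, 4.8]
gripper_width: 0.024
gripper_force: 25.0
```

```bash
python3 -m handwheel '[[0.5,0,0,0,0],[0.5,0,0,0,0],[0.5,0,0,0,0],[0.5,0,0,5,0],[0.5,0,0,11,0],[0.5,0,3,16,0],[0.5,0,3,16,0],[0.5,0,3,16,0]]'
python3 -m handwheel '[[0.5,0,0,0,0],[0.5,0,0,0,0],[0.5,0,0,0,0],[0.5,0,0,0,0]]'
cat > bub.py <<'E'
from h import *
import sys
p,d,s=cap('wrist',sys.argv[1])
L=finder.cut_out('wrist','level');m=L[0]['region']
for q in('level','bubble','vial'):
  for o in finder.cut_out('wrist',q)[:2]: print(q,round(o['p'],2),o['pixel'],o['region'].sum())
hsv=cv2.cvtColor(p,cv2.COLOR_RGB2HSV)
g=((hsv[:,:,0]>30)&(hsv[:,:,0]<50)&(hsv[:,:,1]>120)).astype(np.uint8)
n,lab,st,ce=cv2.connectedComponentsWithStats(g)
for i in range(1,n):
  if st[i,4]>60: print('green',st[i],ce[i], np.round(np.median(world('wrist',d,lab==i,s),0),4))
print(s['tcp_pos'])
E
python3 bub.py w2.png
```

```text
time_s: 7.82
tcp_pos: [0.5181, 0.1681, 0.327]
eef_rot: [180.0, -0.0, -96.2]
contact_force: [0.1, -0.8, -0.7]
gripper_width: 0.0436
gripper_force: 0.0
time_s: 8.32
tcp_pos: [0.5185, 0.1679, 0.3273]
eef_rot: [180.0, -0.0, -96.2]
contact_force: [-0.3, 0.3, -0.3]
gripper_width: 0.0442
gripper_force: 0.0
level 0.59 [279.7, 147.2] 7017
bubble 0.43 [278.6, 177.0] 129
vial 0.8 [277.7, 148.1] 7104
green [271 135  15  62 706] [278.32577904 161.94334278] [0.519  0.133  0.1895]
[0.51846309 0.1678624  0.32734661]
```

View pics/w2.png

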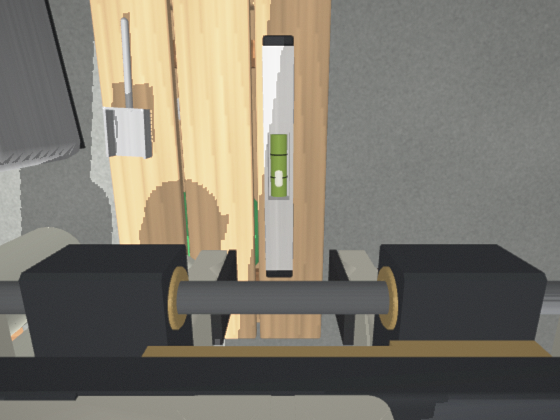

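The vial is at rows 135–197 with lines at ≈154 and ≈177; the bubble's at ≈178, towards the fixed feet. I'll measure it finely.

```bash
cat > bub2.py <<'E'
from h import *
import sys
p=cv2.imread('pics/'+sys.argv[1])
g=((cv2.cvtColor(p,cv2.COLOR_BGR2HSV)[:,:,0]>30)&(cv2.cvtColor(p,cv2.COLOR_BGR2HSV)[:,:,1]>120)&(cv2.cvtColor(p,cv2.COLOR_BGR2HSV)[:,:,0]<50)).astype(np.uint8)
n,lab,st,ce=cv2.connectedComponentsWithStats(g);i=1+np.argmax(st[1:,4]);x,y,w,h,_=st[i]
c=p[y-3:y+h+3,x+w//2-2:x+w//2+3].mean(1)
for k in range(len(c)): print(y-3+k,np.round(c[k]).astype(int),end=' ')
E
python3 bub2.py w2.png
```

```text
132 [194 197 198] 133 [190 191 193] 134 [100 144 129] 135 [ 74 157 131] 136 [ 77 161 136] 137 [ 78 161 135] 138 [ 78 162 136] 139 [ 78 161 136] 140 [ 78 162 136] 141 [ 78 162 136] 142 [ 78 162 136] 143 [ 77 161 135] 144 [ 77 161 135] 145 [ 78 161 135] 146 [ 77 161 135] 147 [ 78 162 136] 148 [ 77 161 135] 149 [ 77 162 136] 150 [ 78 162 136] 151 [ 78 162 136] 152 [ 78 163 137] 153 [ 77 161 135] 154 [ 55 106  90] 155 [44 78 68] 156 [ 74 153 129] 157 [ 78 162 136] 158 [ 77 160 135] 159 [ 77 160 135] 160 [ 77 161 136] 161 [ 76 160 134] 162 [ 77 161 135] 163 [ 77 160 134] 164 [ 77 160 135] 165 [ 77 160 135] 166 [ 77 160 135] 167 [ 77 160 135] 168 [ 75 159 134] 169 [ 81 161 137] 170 [143 194 182] 171 [209 225 225] 172 [216 228 229] 173 [213 226 226] 174 [212 225 225] 175 [212 226 225] 176 [212 226 226] 177 [212 225 225] 178 [212 226 225] 179 [212 225 225] 180 [211 225 225] 181 [211 225 225] 182 [212 225 225] 183 [212 225 226] 184 [209 224 224] 185 [201 218 219] 186 [152 192 184] 187 [ 90 164 141] 188 [ 75 159 134] 189 [ 76 159 134] 190 [ 76 159 134] 191 [ 77 160 134] 192 [ 76 158 134] 193 [ 76 160 134] 194 [ 75 159 133] 195 [ 74 159 133] 196 [ 82 158 134] 197 [136 145 143] 198 [141 142 143] 199 [143 146 147]
```

```bash
python3 - <<'E'
from h import *
for n in('scene','side'):
  p,d,s=cap(n);W=world(n,d,d>0)
  m=(W[:,2]>.1)&(W[:,2]<.26)&(W[:,0]>.68)&(W[:,0]<1)&(abs(W[:,1])<.3)
  print(n,m.sum(),np.round(np.percentile(W[m],[0.5,5,50,99.5],0),3))
  m=(W[:,2]>.222)&(W[:,2]<.5)&(np.hypot(W[:,0]-.554,W[:,1]+.052)<.14)
  print(m.sum(), np.percentile(W[m],[1,50,99],0).round(3) if m.any() else '')
E
```

```text
scene 12823 [[ 0.682 -0.161  0.101]
 [ 0.789 -0.16   0.112]
 [ 0.882 -0.029  0.173]
 [ 0.94   0.292  0.187]]
0 
side 7647 [[ 0.765 -0.161  0.101]
 [ 0.767 -0.159  0.109]
 [ 0.819 -0.029  0.17 ]
 [ 0.929  0.288  0.187]]
0
```

```bash
python3 -m handwheel '[[0,2,-6,0,0],[0,3.5,-11,0,0],[0,3.5,-13,0,0],[0,3.5,-13,0,0],[0,3.5,-13,0,0],[0,3.5,-13,0,0]]' 10
python3 - <<'E'
from h import *
p,d,s=cap('wrist','w3.png');W=world('wrist',d,d>0,s)
m=(W[:,2]>.211)&(W[:,2]<.228)&(abs(W[:,0]-.553)<.04)&(abs(W[:,1]+.054)<.04)
print(s['tcp_pos'],m.sum(),cv2.minEnclosingCircle(W[m][:,:2].astype(np.float32)*1000),W[m].min(0),W[m].max(0),np.median(W[m],0))
for o in finder.cut_out('wrist','foot_knob')[:2]:
  w=world('wrist',d,o['region'],s);w=w[w[:,2]>.2];print(o['p'],o['pixel'],w.min(0),w.max(0))
E
```

```text
time_s: 9.43
tcp_pos: [0.5534, 0.0389, 0.3276]
eef_rot: [-180.0, 0.0, -96.1]
contact_force: [0.2, -1.2, 0.4]
gripper_width: 0.0872
gripper_force: 0.0
[0.55338158 0.03892407 0.32762729] 3110 ((555.748779296875, -49.25342559814453), 23.203903198242188) [ 0.53303842 -0.07211149  0.21361198] [ 0.57845811 -0.02636519  0.22132783] [ 0.55557139 -0.04977702  0.21795421]
0.7 [263.9, 90.2] [ 0.53309431 -0.07211147  0.20351644] [ 0.57830667 -0.02710595  0.22132789]
0.67 [261.1, 206.6] [ 0.5418196  -0.03102917  0.20016667] [0.59914999 0.0454028  0.42836423]
```

```bash
python3 -m handwheel '[[0,0.1,-5,0,10],[0,0.1,-8.9,-3,20],[0,0.1,-8.9,-6,30],[0,0.1,-8.9,-7,40],[0,0.1,-8.9,-7,50],[0,0.1,-8.9,-7,60],[0,0.1,-8.9,-7,70],[0,0.1,-8.9,-7,70]]'
python3 -m handwheel '[[0,0,0,-3,0],[0,0,0,-6,0],[0,0,0,-6.9,0],[0,0,0,-6.9,0],[0.42,0,0,-6.9,0],[0.42,0,0,-6.9,0],[0.42,0,0,-6.9,0]]'
```

```text
time_s: 10.52
tcp_pos: [0.5545, -0.0505, 0.2576]
eef_rot: [-180.0, -0.0, -26.2]
contact_force: [-0.6, -0.1, -1.3]
gripper_width: 0.0873
gripper_force: 0.0
time_s: 11.4
tcp_pos: [0.5548, -0.051, 0.1892]
eef_rot: [-180.0, -0.0, -26.2]
contact_force: [0.2, -0.4, 0.3]
gripper_width: 0.0631
gripper_force: 0.0
```

```bash
python3 -m handwheel '[[1,0,0,0,0],[1,0,0,0,0],[1,0,0,0,0],[1,0,0,0,0]]' 10
```

```text
time_s: 11.9
tcp_pos: [0.5548, -0.0505, 0.1886]
eef_rot: [-179.9, -0.0, -26.2]
contact_force: [0.3, 5.7, 0.8]
gripper_width: 0.0438
gripper_force: 10.0
```

```bash
python3 -m handwheel '[[1,0,0.05,0,0],[1,0,0.05,0,-8],[1,0,0.05,0,-18],[1,0,0.05,0,-28],[1,0,0.05,0,-38],[1,0,0.05,0,-48],[1,0,0.05,0,-58],[1,0,0.05,0,-68]]' 15
python3 -m handwheel '[[1,0,0,0,-10],[1,0,0,0,-20],[1,0,0,0,-30],[1,0,0,0,-40],[1,0,0,0,-50],[1,0,0,0,-60],[1,0,0,0,-70],[1,0,0,0,-73]]'
python3 -m handwheel '[[1,0,0,0,0],[1,0,0,0,0]]'
```

```text
time_s: 12.9
tcp_pos: [0.555, -0.0503, 0.1887]
eef_rot: [-179.9, 0.0, -94.5]
contact_force: [1.7, 4.0, -1.4]
gripper_width: 0.0437
gripper_force: 15.0
time_s: 13.9
tcp_pos: [0.5551, -0.0504, 0.1887]
eef_rot: [-180.0, 0.1, -167.4]
contact_force: [2.4, 3.2, -0.8]
gripper_width: 0.0441
gripper_force: 15.0
time_s: 14.15
tcp_pos: [0.5551, -0.0504, 0.1887]
eef_rot: [-180.0, 0.1, -167.1]
contact_force: [4.4, 3.5, -1.1]
gripper_width: 0.0434
gripper_force: 15.0
```

```bash
python3 -m handwheel '[[0.2,0,0,0,0],[0.2,0,0,0,0],[0.2,0,0,6,0],[0.2,0,0,12,10],[0.2,0,4,13.9,20],[0.2,-1,10,13.9,30],[0.2,-2,16,13.9,40],[0.2,-3.65,21.85,13.9,50]]'
python3 -m handwheel '[[0.2,0,0,0,10],[0.2,0,0,0,20],[0.2,0,0,0,21],[0.2,0,0,0,21],[0.2,0,0,0,21],[0.2,0,0,0,21],[0.2,0,0,0,21],[0.2,0,0,0,21]]'
python3 bub.py w4.png; python3 bub2.py w4.png
```

```text
time_s: 15.15
tcp_pos: [0.5172, 0.1691, 0.3274]
eef_rot: [180.0, -0.1, -116.9]
contact_force: [1.3, 0.8, -0.1]
gripper_width: 0.0698
gripper_force: 0.0
time_s: 16.15
tcp_pos: [0.518, 0.1679, 0.3275]
eef_rot: [180.0, -0.0, -96.2]
contact_force: [-0.3, 0.6, 1.4]
gripper_width: 0.07
gripper_force: 0.0
level 0.61 [279.3, 150.9] 7183
vial 0.83 [277.8, 152.4] 7042
green [271 137  15  62 670] [277.52835821 167.14776119] [0.5198 0.1391 0.1911]
[0.51797704 0.16793548 0.32752846]
134 [177 179 180] 135 [147 162 160] 136 [ 80 129 113] 137 [ 69 145 122] 138 [ 71 149 125] 139 [ 72 149 125] 140 [ 72 149 126] 141 [ 72 148 125] 142 [ 71 148 125] 143 [ 72 148 125] 144 [ 71 148 124] 145 [ 71 148 125] 146 [ 71 148 125] 147 [ 71 148 125] 148 [ 71 149 126] 149 [ 71 148 125] 150 [ 72 148 125] 151 [ 72 148 125] 152 [ 71 148 125] 153 [ 71 148 124] 154 [ 72 149 125] 155 [ 71 148 124] 156 [50 96 83] 157 [39 71 61] 158 [ 67 141 119] 159 [ 98 161 143] 160 [182 207 204] 161 [201 217 218] 162 [199 216 216] 163 [197 215 215] 164 [196 214 214] 165 [196 214 214] 166 [196 214 214] 167 [197 214 214] 168 [196 214 214] 169 [196 214 214] 170 [196 214 214] 171 [196 214 214] 172 [196 214 214] 173 [197 215 215] 174 [192 210 210] 175 [181 200 199] 176 [116 165 151] 177 [ 76 150 127] 178 [ 69 146 122] 179 [47 90 77] 180 [42 77 66] 181 [ 68 142 119] 182 [ 71 149 125] 183 [ 71 148 124] 184 [ 70 147 124] 185 [ 71 148 124] 186 [ 70 148 124] 187 [ 69 147 124] 188 [ 70 147 124] 189 [ 70 148 124] 190 [ 71 148 124] 191 [ 70 147 123] 192 [ 70 148 124] 193 [ 70 147 123] 194 [ 69 147 123] 195 [ 70 148 124] 196 [ 70 148 124] 197 [ 68 148 124] 198 [ 74 147 124] 199 [116 136 131] 200 [128 131 132] 201 [132 133 135]
```

View pics/w4.png

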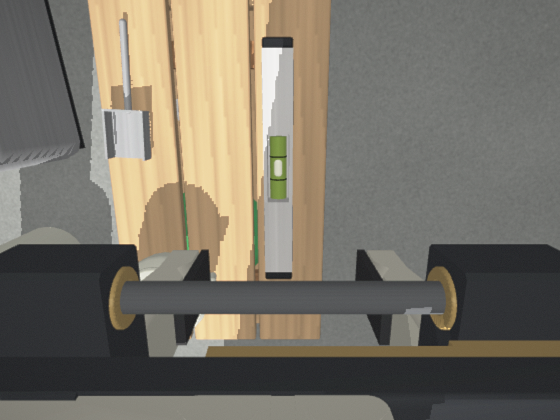

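The bubble (rows 159.5–176) is centred between the lines (156.7 and 179.5), about 0.3 mm off. Next: turn the gripper so that its open fingers straddle the window and descend.

```bash
python3 -m handwheel '[[0,0,-3,0,10],[0,0,-3,0,20],[0,0,-3,0,30],[0,0,-3,0,40],[0,0,-3,0,50],[0,0,-3,-2,60],[0,0,-3,-5,70],[0,0,-3,-7,80]]'
python3 -m handwheel '[[0,0,0,0,10],[0,0,0,-3,10],[0,0,0,-4.5,10],[0,0,0,-4.5,10],[0,0,0,-4.5,10],[0,0,0,-4.5,10]]'
```

```text
time_s: 17.4
tcp_pos: [0.5176, 0.1378, 0.2563]
eef_rot: [180.0, 0.0, -15.9]
contact_force: [0.5, 0.0, -0.1]
gripper_width: 0.0875
gripper_force: 0.0
time_s: 18.15
tcp_pos: [0.5185, 0.1382, 0.2135]
eef_rot: [-180.0, -0.1, -6.2]
contact_force: [0.6, -0.6, -0.3]
gripper_width: 0.088
gripper_force: 0.0
```

```bash
python3 -m handwheel '[[0,0,0,-1.0,0],[0,0,0,-1.6,0],[0,0,0,-1.8,0],[0,0,0,-1.8,0],[0,0,0,-1.8,0],[0,0,0,-1.8,0]]'
```

```text
time_s: 18.9
tcp_pos: [0.518, 0.138, 0.1945]
eef_rot: [180.0, 0.0, -6.2]
contact_force: [0.0, 0.3, -0.5]
gripper_width: 0.0875
gripper_force: 0.0
```

```bash
for i in 1 2 ; do python3 -m handwheel '[[0,0,0,-0.05,0],[0,0,0,-0.05,0],[0,0,0,-0.05,0]]' | egrep 'tcp|contact'; done
```

```text
tcp_pos: [0.5181, 0.138, 0.1944]
contact_force: [-1.8, 0.7, 5.6]
tcp_pos: [0.5181, 0.138, 0.1943]
contact_force: [-3.1, -0.3, 9.6]
```

```bash
for i in 1 2 3; do python3 -m handwheel '[[0,0,0,0,0],[0,0,0,0,0],[0,0,0,0,0],[0,0,0,0,0]]' | egrep 'tcp|contact|rot'; done
python3 - <<'E'
from h import *
a=cap('scene');b=cap('side');w=cap('wrist')
for n,x in (('scene',a),('side',b)):
  for o in finder.cut_out(n,'bubble')[:2]+finder.cut_out(n,'vial')[:2]: print(n,o['p'],o['pixel'])
c=imaging.get_calibration
def crop(n,x):
  k=c(n);uv=cv2.projectPoints(np.array([[.5185,.138,.19]]),np.array(k['rvec'],float),np.array(k['tvec'],float),np.array([[k['fx'],0,k['cx']],[0,k['fy'],k['cy']],[0,0,1.]]),None)[0].ravel().astype(int)
  print(uv);u,v=uv;return cv2.resize(x[0][v-30:v+30,u-40:u+40],(400,300),interpolation=cv2.INTER_CUBIC)
cv2.imwrite('pics/c.png',np.vstack([np.hstack([crop('scene',a),crop('side',b)]),np.hstack([cv2.resize(w[0],(400,300)),cv2.resize(b[0],(400,300))])])[:,:,::-1])
E
```

```text
tcp_pos: [0.5181, 0.1379, 0.1943]
eef_rot: [-180.0, -0.0, -6.2]
contact_force: [-2.8, -0.2, 8.7]
tcp_pos: [0.5181, 0.138, 0.1944]
eef_rot: [-180.0, -0.0, -6.2]
contact_force: [-3.5, -0.7, 9.0]
tcp_pos: [0.5181, 0.138, 0.1944]
eef_rot: [-180.0, -0.0, -6.2]
contact_force: [-2.8, -0.3, 8.6]
scene 0.84 [232.6, 228.8]
scene 0.83 [160.3, 261.1]
side 0.98 [247.7, 179.0]
side 0.75 [310.0, 383.9]
[322 186]
[246 171]
```

View pics/c.png

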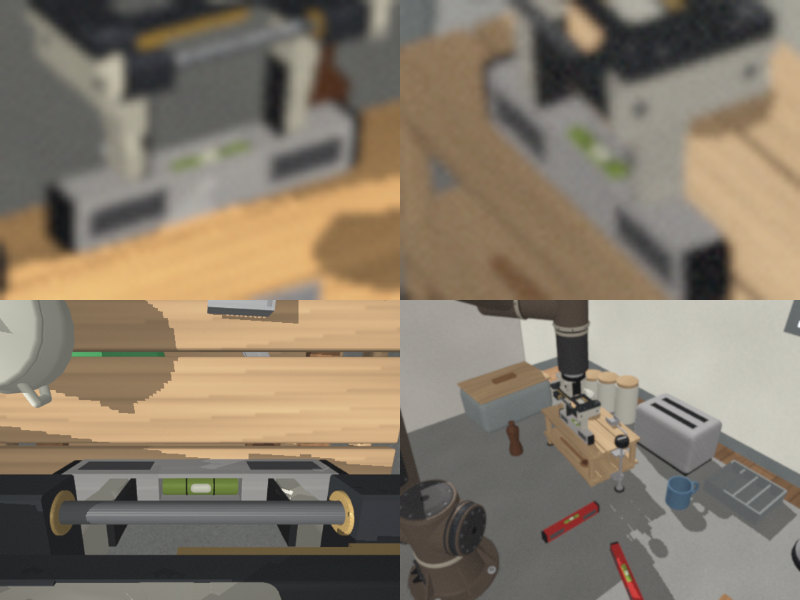

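The wrist view shows the bubble centred between both lines and the fingers on the solid parts either side of the window. I relieve the small sideways pull and add a little downward push.

```bash
for r in 1; do python3 -m handwheel '[[0,-0.04,0,-0.02,0],[0,-0.04,0,-0.02,0],[0,-0.04,0,-0.02,0],[0,-0.04,0,-0.02,0]]' | egrep 'tcp|contact'; done;  for i in 1 2 3; do python3 -m handwheel '[[0,0,0,0,0],[0,0,0,0,0],[0,0,0,0,0],[0,0,0,0,0]]' | egrep 'contact'; done
```

```text
tcp_pos: [0.518, 0.138, 0.1944]
contact_force: [-2.3, -0.3, 8.1]
contact_force: [-2.5, -0.7, 8.8]
contact_force: [-2.1, 0.2, 8.7]
contact_force: [-3.0, 0.5, 9.6]
```

```bash
python3 -m handwheel '[[0,-0.08,0,-0.03,0],[0,-0.08,0,-0.03,0],[0,-0.08,0,-0.03,0],[0,-0.08,0,-0.03,0]]' | egrep 'tcp|contact';  for i in 1 2 3; do python3 -m handwheel '[[0,0,0,0,0],[0,0,0,0,0],[0,0,0,0,0],[0,0,0,0,0]]' | egrep 'contact'; done
python3 - <<'E'
from h import *
w=cap('wrist','w5.png')[0]
r=w[235:285,215:345]; g=r[30]  # row through vial
hs=cv2.cvtColor(w,cv2.COLOR_RGB2HSV)
m=(hs[:,:,0]>30)&(hs[:,:,0]<50)&(hs[:,:,1]>120);m[:230]=0
rows=np.nonzero(m.sum(1)>40)[0];y=int(np.median(rows));print(rows.min(),rows.max())
row=w[y+1:y+4].mean(0)[:,1];x=np.nonzero(m.any(0))[0];print(x.min(),x.max());print(np.round(row[x.min()-2:x.max()+3]).astype(int))
E
```

```text
tcp_pos: [0.518, 0.138, 0.1944]
contact_force: [0.9, -1.6, 8.4]
contact_force: [0.3, -2.0, 8.3]
contact_force: [-0.5, -1.3, 8.6]
contact_force: [-0.4, -1.0, 8.0]
250 271
228 332
[101 117 131 131 131 130 132 131 130 131 131 131 131 130 132 132 132 131
 131 131 132 131 131 133 131 132 131 132 131 131 132 131 133 127  59  49
 109 132 133 132 135 160 182 186 190 195 198 198 197 197 197 197 198 197
 198 197 197 198 197 198 197 197 198 198 198 193 188 185 180 155 132 133
 128  46  58 131 132 132 132 131 131 132 131 132 132 132 131 132 131 132
 132 131 131 131 131 131 131 131 131 131 132 131 131 131 132 131 131 120
 101]
```

```bash
python3 -m handwheel '[[0,0,0,-0.03,0],[0,0,0,-0.03,0],[0,0,0,-0.03,0],[0,0,0,-0.03,0]]' | egrep 'tcp|contact';  for i in 1 2 3; do python3 -m handwheel '[[0,0,0,0,0],[0,0,0,0,0],[0,0,0,0,0],[0,0,0,0,0]]' | egrep 'contact'; done
```

```text
tcp_pos: [0.518, 0.138, 0.1943]
contact_force: [-1.7, -1.4, 11.5]
contact_force: [-1.1, -1.4, 10.8]
contact_force: [-1.1, -1.2, 10.0]
contact_force: [-0.8, -1.0, 10.3]
```

Steady at about 10 N, nearly vertical. A last bubble check, and I hand in if it passes.

```bash
python3 - <<'E'
from h import *
w=cap('wrist','w6.png')[0]
g=w[262:265].mean(0)[226:336,1]; x=np.arange(226,336)
dk=x[(g<90)&(x>235)&(x<325)]; L,Rr=dk[dk<280].mean(),dk[dk>280].mean(); b=x[g>158]; b=b[(b>L)&(b<Rr)]
off=((b.min()+b.max())/2-(L+Rr)/2)*19/(Rr-L); print(L,Rr,b.min(),b.max(),off)
if abs(off)<1.8 and Rr-L>35 and len(b)>20: print(r.close_job())
E
```

```text
260.5 299.5 267 295 0.48717948717948717
the job is handed in; nothing more can be done
None
```

The job is handed in: the level lies lengthwise on the upper board, the bubble rests about 0.5 mm off centre between the lines, and the arm is still pressing straight down at about 10 N.

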